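# Reassemble a sauce-pump housing and hold it shut

## Task

Put the washed sauce pump back together: thread first the large white bushing and then the small red collar down the brass centre post of the lower half until each is fully home, then fit the cover half over the two dowels (either way round) and press it down against the two orange spring plungers until the halves meet flush. Finish while still holding the cover pressed shut with the gripper, without letting go or easing off. Leave the sauce bottle, the cups, the spoon and the little sauce pot where they are.

Things in the scene. Friction and masses are not known exactly. Their poses are not given: they have to be found in the camera images.
- lower_half: Lower half of the pump housing, fixed to the counter: aluminium block 170 (x) x 100 (y) x 25 mm high; origin at the centre of its underside, z up. On its top face (25 mm above the origin) stand a brass centre post (x = y = 0), two dark dowels (x = +68 and -68, y = 0) and two orange spring plungers (x = 0, y = +40 and -40).
- post_top (a point): Top of the brass centre post: diameter 12, standing 42 mm above the lower half's top face, its top 10 mm tapering to diameter 6.
- dowel_a (a point): Top of the dowel at x = +68 mm of the lower half: diameter 10, standing 22 mm above the top face, its top 8 mm tapering to diameter 4.
- dowel_b (a point): Top of the other, equal dowel, at x = -68 mm of the lower half.
- plunger_top (a point): Top, when not pressed, of the spring plunger at y = +40 mm of the lower half (the other, equal one is at y = -40): diameter 8, standing 5 mm above the top face. The two carry the cover's weight without giving way, so a cover merely laid on stays 5 mm from flush; closing it takes about 13 N of downward push (both together: 6 N preload plus 2 N per mm, less the cover's weight).
- cover_half: Cover half, loose, right way up on the counter, about 0.35 kg, origin at the centre of its underside: aluminium flange 170 (x) x 100 (y) x 12 mm, two through holes of 13 mm at x = +68 and -68, y = 0; hollow dome, outer diameter 74, top at 58 mm, open below (60 mm wide, 52 deep) to clear post and rings. Alike either way round. Flush: origin 25 mm above the lower half's, x axes parallel.
- cover_grip (a point): Centre of the top of the cover's black bar grip, 90 mm above the cover's underside. The bar stands on the dome, 70 (cover's x) x 20 (y) x 32 mm high; pinch it across its 20 mm. The dome's flat top lies 32 mm below this point.
- bushing: Large white plastic ring lying flat on the counter: outer diameter 48, hole 15, height 16 mm, about 40 g. Origin at the centre of its underside. Goes on the post first; home, it lies on the lower half's top face.
- collar: Small red plastic ring lying flat on the counter: outer diameter 30, hole 15, height 12 mm, about 15 g. Origin at the centre of its underside. Goes on the post second; home, it lies on the bushing, its underside 16 mm above the lower half's top face.
- sauce_bottle: Bystander: white sauce bottle with red cap, diameter 60, 190 mm tall, standing; origin at the centre of its underside.
- cup_stack: Bystander: stack of red paper cups, diameter 77 at the rims, 120 mm tall; origin at the centre of its underside.
- spoon: Bystander: spoon lying on the counter beyond the lower half, about 200 mm long along its x axis.
- sauce_pot: Bystander: small steel bowl, rim diameter 80, 60 mm tall; origin at the centre of its underside.

How it is judged:
By the outcome, as a careful person would: the job done as asked, in the order asked, and still so for the second after the job is handed in, while the arm keeps its last pose, push and grip.
It also fails if it takes over 72 s, if anything falls off the work surface, if the arm or the gripper's body presses on something with over 40 N, if the wrist force passes 120 N, or if a joint passes its speed limit or range.

## Robot

A 6-joint arm with a two-finger parallel gripper is mounted at the origin on the work surface. World frame = base frame: x ahead of the robot, y to its left, z up, the work surface at z = 0. Lengths are in mm, angles in rad, forces in N, time in s.
With the tool pointing down it reaches from about 400 to 925 mm from the base axis. Payload 12.5 kg.
Tool frame: the origin (TCP) lies on the front face of the gripper's body, between the roots of the fingers; the fingertips stand 78 mm ahead of it and the grasp point (between the pads) lies 59 mm ahead of it (env.nose_length is the distance from the TCP to the fingertips, in mm); z points along the fingers, y is the line along which they close (so a half turn about z gives the same grasp; the last joint's range is limited). The gripper opens to 95 mm and grips with 3 to 60 N. Pads are 20 mm wide; open, the fingers measure 119 mm over their backs; the gripper's body (75 mm by 180 mm) begins 59 mm behind the grasp point.
Start: joints at [1.118, 0.491, 1.559, -0, 1.092, -0.106], TCP at [212.412, 587.809, 292.261] pointing down, gripper open.
Joint ranges: [-3.1, 3.1], [-0.84, 2.19], [0.05, 2.79], [-1.13, 4.28], [0.06, 2.93], [-2.69, 2.69]. Speed limits (rad/s): [2.22, 2.22, 2.79, 3.14, 3.14, 3.14].

## Interface

Orientations are given as [roll, pitch, yaw] about the fixed x, y, z axes, in that order (R = Rz(yaw) Ry(pitch) Rx(roll)).
In Python, from cell import env gives the robot as it stands.
- The arm moves only by the tool jog_arm, never from a script. Its argument "motion" is a list of rows, each a list of 7 numbers: the turn, a rotation vector about the tool's x, y, z in degrees, then the shift along the tool's x, y, z in mm, then the finger opening in mm, from 0 to 95.1. In form: [[wx, wy, wz, x, y, z, hand], ...]. A call has 1 to 10 rows; each row shifts and turns the commanded pose from where the row before left it, along the tool's axes as they then stand; what a row does not reach is not made up. A row lasts 1/8 s, in which the tool goes at most 62.5 mm and 10.7 degrees, less where a joint would pass 70% of its speed; a pose out of reach is approached as far as the arm can. A call is refused whole if a number of a shift passes 62.5 or a number of a turn 10.7, either way. A call with a gripper value outside its range is refused whole. The fingers move at their own pace and stop on an object; the grip force is fixed at half the most. Time passes only in rows, so rows that do not move let the fingers close. It gives the time, the measured TCP pose, the force, the opening and the grip force at its end, in the units of the state.
- env.state(): the state, without advancing time (a new reading comes with each control period).
- env.read_camera(name): name is "scene" or "side" or "wrist"; returns a dict with "color" (400x640x3 uint8, red, green, blue), "z_map" (400x640 float32, mm along the optical axis (not along the pixel's ray), 0 where there is no reading), "camera_matrix" (3x3 intrinsics, pixels), "world_to_cam" (4x4, takes a point from world to camera coordinates). Camera axes: x right, y up, looking along -z (the intrinsics and any distortion apply to the point x, -y, -z); pixel columns grow to the right and rows downward; lengths in mm; the calibration is good to about 2 mm. The wrist camera is an equidistant fisheye: a pixel r from the principal point sees the ray r / f radians off the axis. A picture is of the moment at which its call begins.
- env.job_done(): hands the job in; it is judged then, once.
Trained networks look in the newest picture that a camera, given by its name, has taken for a name from the list of things; names that differ only in an ending like _2 or _b are one class to them, and where a whole thing is asked for, a point or a joint stands for the part that bears it (a point fixed in the world has none). Each returns a list of dicts, best first, with "score" (0 to 1); they miss things now and then, are a little off and sometimes report something else, mostly with a low value. They report only what shows in the picture. A call takes as long as a camera call.
- env.recognise(camera, thing): "location" ([column, row] in pixels, amid what is visible of it).
The state is a dict: "t": time; "joints": joint angles; "qvel": joint speeds; "tau": joint torques, N m; "eef_pos": TCP position; "tcp_rot": TCP orientation; "ft_force": force on the tool from outside, world axes, zero at the start; "moment": the same for the moment, N m; "opening": opening from 0.0 (shut) to 1.0 (fully open); "grip_force": force on a finger pad.
Only numpy, scipy, OpenCV 4.12 (cv2) and the standard library are available. Lean on these libraries where they do the work, as an engineer would, in place of code of your own. Each camera call takes 0.05 s, during which the arm holds its last target. There are 200 camera calls.

## Working session

There is one attempt and no reset: what is moved stays moved. The work goes in short steps, Python scripts to look and compute and a tool call to move; the robot and the scene stay as the last step left them, time stands still between calls to the robot, and variables do not carry over. Pictures are saved under pics/ and viewed, at most 10 in all, crops included, and the job is handed in when it is done.

Besides the shell and the picture viewer there is one more tool, called as name(argument=value, ...) on one line, values as JSON. jog_arm: Moves the arm, as the interface text tells. Its arguments: {"type":"object","properties":{"motion":{"type":"array"}},"required":["motion"]}

```bash
mkdir -p pics; cat > h.py <<'E'
import numpy as np,cv2
from cell import env
def pt(c,u,v,z=None,zw=None):
    K=c["camera_matrix"];T=np.linalg.inv(c["world_to_cam"])
    r=np.array([(u-K[0,2])/K[0,0],-(v-K[1,2])/K[1,1],-1.])
    o=T[:3,3];d=T[:3,:3]@r
    if zw is not None: s=(zw-o[2])/d[2]
    else: s=z if z else c["z_map"][int(round(v)),int(round(u))]
    return o+s*d
def cloud(c):
    K=c["camera_matrix"];T=np.linalg.inv(c["world_to_cam"]);z=c["z_map"]
    v,u=np.mgrid[:z.shape[0],:z.shape[1]]
    p=np.stack([(u-K[0,2])/K[0,0]*z,-(v-K[1,2])/K[1,1]*z,-z],-1)
    return p@T[:3,:3].T+T[:3,3]
E
python3 - <<'E'
from h import *
print(env.state())
ims=[]
for n in("scene","side"):
    c=env.read_camera(n);cv2.imwrite(f"pics/{n}0.png",c["color"][:,:,::-1]);np.savez(f"{n}0.npz",**c)
    for t in("lower_half","post_top","dowel_a","cover_half","cover_grip","bushing","collar","sauce_bottle","cup_stack","spoon","sauce_pot"):
        for r in env.recognise(n,t)[:2]:
            print(n,t,round(r["score"],2),np.round(r["location"]),np.round(pt(c,*r["location"])))
E
```

```text
{'t': 0.0, 'joints': array([ 1.11840104e+00,  4.91576546e-01,  1.55949312e+00, -8.20277244e-06,
        1.09169353e+00, -1.05582794e-01]), 'qvel': array([ 0.0007238 ,  0.00102839,  0.0001254 , -0.00028089, -0.00060845,
        0.00015215]), 'tau': array([-9.62730774e-04, -6.12654161e+01, -2.58176619e+01,  6.92340592e-02,
        4.83113027e-02, -7.35503886e-05]), 'eef_pos': array([212.33220337, 587.64202377, 291.63610666]), 'tcp_rot': array([-3.14042787e+00, -1.16124823e-04,  2.79478388e+00]), 'ft_force': array([-0.47483526,  0.80115213, -0.79444901]), 'moment': array([-0.04690906,  0.02789121,  0.07240683]), 'grip_force': 0.0, 'opening': 0.9974116934219491}
scene lower_half 0.69 [335. 221.] [605.  13.  28.]
scene post_top 0.94 [336. 221.] [608.  16.  29.]
scene dowel_a 0.8 [336. 223.] [611.  14.  24.]
scene cover_half 0.96 [219. 211.] [ 500. -278.   47.]
scene cover_grip 0.7 [215. 210.] [ 500. -288.   53.]
scene sauce_bottle 0.67 [165. 275.] [ 710. -416.  117.]
scene cup_stack 0.96 [140. 179.] [ 361. -466.   89.]
scene spoon 0.56 [385. 273.] [791.  83.  19.]
scene sauce_pot 0.63 [483. 214.] [691. 411.  19.]
side lower_half 0.84 [322. 217.] [583.   4.  24.]
side post_top 0.62 [324. 217.] [590.   1.  25.]
side post_top 0.3 [297. 344.] [ 317. -507.  106.]
side dowel_a 0.57 [323. 220.] [582. -11.  24.]
side cover_half 0.73 [325. 286.] [ 452. -319.   46.]
side cover_grip 0.98 [324. 284.] [ 450. -315.   50.]
side bushing 0.62 [296. 191.] [578. 216.  15.]
side collar 0.5 [256. 201.] [440. 221.   1.]
side sauce_bottle 0.71 [444. 281.] [ 668. -452.   96.]
side cup_stack 0.89 [296. 343.] [ 313. -511.  113.]
side spoon 0.82 [368. 200.] [ 140. -996.  657.]
side sauce_pot 0.88 [310. 159.] [709. 414.  37.]
```

```bash
python3 - <<'E'
import cv2,numpy as np
a=cv2.imread("pics/scene0.png");b=cv2.imread("pics/side0.png")
m=np.hstack([a[120:330,110:510],b[120:400,220:500][:210]]) if 0 else None
A=cv2.resize(a[130:330,110:510],(800,400),interpolation=cv2.INTER_CUBIC)
cv2.imwrite("pics/a.png",A);cv2.imwrite("pics/b.png",cv2.resize(b[140:400,200:500],(690,598),interpolation=cv2.INTER_CUBIC))
E
```

```text
(no output)
```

View pics/a.png

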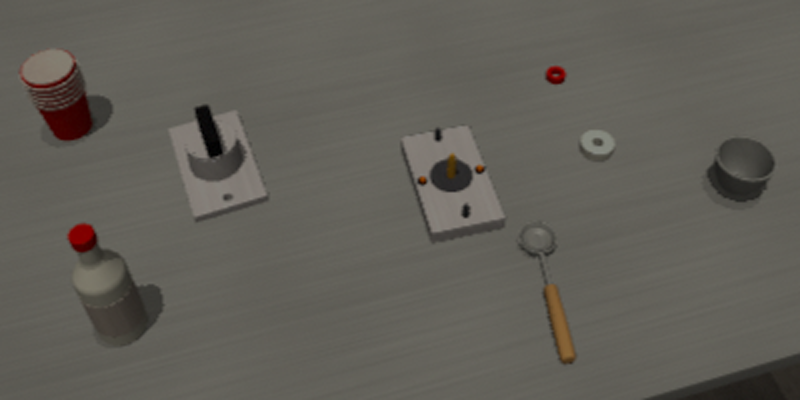

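View pics/b.png

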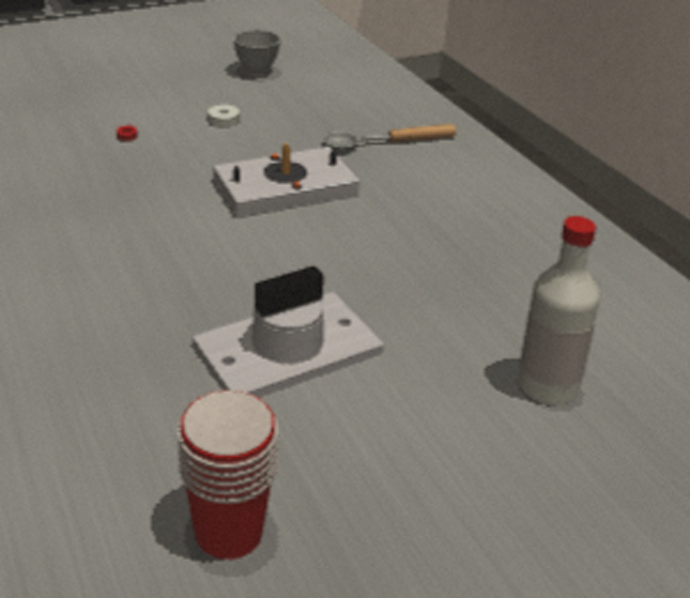

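The scene view shows collar, bushing, lower half, cover and bystanders clearly, all separate. Next: locating them from crop pixels on known heights.

```bash
cat >> h.py <<'E'
def tool(s):
    y=s["tcp_rot"][2];return np.array([[np.cos(y),np.sin(y)],[np.sin(y),-np.cos(y)]])  # rows: tool x,y in world
def go(xy,z,yaw=None,nose=0):
    s=env.state();d=np.array(xy)-s["eef_pos"][:2]
    print("tool shift xy",np.round(tool(s)@d,1),"z",round(s["eef_pos"][2]-z,1),"yawnow",round(np.degrees(s["tcp_rot"][2]),1))
E
python3 - <<'E'
from h import *
S=np.load("scene0.npz");D=np.load("side0.npz")
P={"collar":(556,74,126,131,6),"bushing":(597,142,223,113,16),"post":(452,155,287,147,67),"dow1":(437,130,237,169,47),"dow2":(465,207,333,152,47),"plA":(422,180,297,184,30),"plB":(480,168,275,156,30),"hole2":(227,197,344,322,12),"grip1":(203,107,256,283,90),"grip2":(215,155,323,272,90)}
for k,(a,b,c,d,z) in P.items():
    print(k,np.round(pt(S,110+a/2,130+b/2,zw=z)),np.round(pt(D,200+c/2.3,140+d/2.3,zw=z)))
for c in(S,D):
    p=cloud(c)
    col=c["color"].astype(int)
    for nm,ctr in(("lower",(605,7,25)),("cover",(480,-300,12))):
        m=(abs(p[...,0]-ctr[0])<140)&(abs(p[...,1]-ctr[1])<140)&(abs(p[...,2]-ctr[2])<5)&(c["z_map"]>0)
        q=p[m][:,:2].astype(np.float32)
        print(nm,m.sum(),cv2.minAreaRect(q))
    m=(abs(p[...,0]-480)<140)&(abs(p[...,1]+300)<140)&(p[...,2]>84)
    if m.sum()>4: print("grip",cv2.minAreaRect(p[m][:,:2].astype(np.float32)))
    for nm,mm in(("red",(col[...,0]>120)&(col[...,1]<60)&(p[...,1]>100)&(p[...,1]<350)&(p[...,0]<600)&(p[...,0]>300)),("bush",(abs(p[...,0]-530)<60)&(abs(p[...,1]-210)<60)&(p[...,2]>10))):
        if mm.sum():print(nm,mm.sum(),p[mm].mean(0))
s=env.state();c=env.read_camera("wrist");cv2.imwrite("pics/w0.png",c["color"][:,:,::-1])
print(c["camera_matrix"],np.linalg.inv(c["world_to_cam"]))
E
```

```text
collar [436. 240.   6.] [440. 239.   6.]
bushing [588. 237.  16.] [586. 225.  16.]
post [593.  19.  67.] [593.   5.  67.]
dow1 [528.  20.  47.] [525.   8.  47.]
dow2 [665.  14.  47.] [660.   5.  47.]
plA [594. -22.  30.] [593. -28.  30.]
plB [596.  59.  30.] [596.  51.  30.]
hole2 [ 533. -277.   12.] [ 535. -281.   12.]
grip1 [ 435. -282.   90.] [ 434. -281.   90.]
grip2 [ 525. -279.   90.] [ 503. -289.   90.]
lower 1735 ((592.383544921875, 19.381847381591797), (100.77626037597656, 175.91864013671875), 87.68366241455078)
cover 1032 ((434.85595703125, -300.4161376953125), (265.2112731933594, 159.71957397460938), 24.435379028320312)
grip ((406.6510009765625, -340.6533203125), (232.48513793945312, 59.29035568237305), 46.22451400756836)
red 21 [436.06118333 237.75020241  13.17647878]
bush 95 [578.43641428 238.16506953  16.12802339]
lower 916 ((595.093017578125, 13.699012756347656), (104.41133117675781, 169.4320831298828), 88.13224029541016)
cover 1415 ((468.0474548339844, -286.48907470703125), (172.08319091796875, 104.68560028076172), 5.448976039886475)
grip ((466.5389709472656, -287.4468078613281), (67.4300308227539, 21.84333610534668), 6.9181928634643555)
red 20 [437.82950944 233.50762244  11.19520606]
bush 42 [578.62585212 228.4416208   14.68192139]
[[309.70691629   0.         320.35090653]
 [  0.         309.70691629 200.49338345]
 [  0.           0.           1.        ]] [[ 3.39610670e-01 -9.07108947e-01 -2.48632160e-01  1.42449448e+02]
 [ 9.40566029e-01  3.27634750e-01  8.93924837e-02  6.13529345e+02]
 [ 3.71813619e-04 -2.64213604e-01  9.64464117e-01  3.84857350e+02]
 [ 0.00000000e+00  0.00000000e+00  0.00000000e+00  1.00000000e+00]]
```

View pics/w0.png

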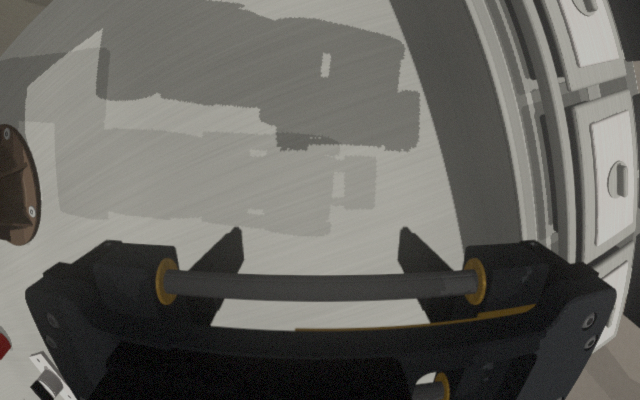

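The wrist view shows the two fingertips at about (240,235) and (405,235); image right is tool y, image up is tool x. Moving above the bushing with yaw 90°.

jog_arm(motion=[[0, 0, 10, 0, 0, 8, 95], [0, 0, 10, 0, 0, 8, 95], [0, 0, 10, 0, 0, 8, 95], [0, 0, 10, 0, 0, 8, 95], [0, 0, 10, 0, 0, 8, 95], [0, 0, 10, 0, 0, 8, 80], [0, 0, 10, 0, 0, 8, 80], [0, 0, 0, -36, 37, 0, 80], [0, 0, 0, -36, 37, 0, 80], [0, 0, 0, -36, 37, 0, 80]])

```text
t: 2.5
eef_pos: [324.6, 479.0, 236.3]
tcp_rot: [3.141, -0.0, 1.574]
ft_force: [-0.3, -0.0, 0.0]
opening: 0.841
grip_force: 0.0
```

jog_arm(motion=[[0, 0, 0, -36, 37, 0, 80], [0, 0, 0, -36, 37, 0, 80], [0, 0, 0, -36, 37, 0, 80], [0, 0, 0, -36, 37, 0, 80], [0, 0, 0, -36, 37, 0, 80], [0, 0, 0, -36, 37, 0, 80], [0, 0, 0, 0, 0, 0, 80], [0, 0, 0, 0, 0, 0, 80]])

```text
t: 3.5
eef_pos: [545.9, 264.6, 236.1]
tcp_rot: [-3.141, -0.0, 1.573]
ft_force: [-0.1, 0.3, -0.1]
opening: 0.842
grip_force: 0.0
```

```bash
cat >> h.py <<'E'
def wray(c,u,v,zw):
    K=c["camera_matrix"];T=np.linalg.inv(c["world_to_cam"])
    a=np.array([u-K[0,2],v-K[1,2]]);r=np.hypot(*a);th=r/K[0,0]
    d=np.array([a[0]/r*np.sin(th),-a[1]/r*np.sin(th),-np.cos(th)]);d=T[:3,:3]@d
    return T[:3,3]+(zw-T[2,3])/d[2]*d
def wproj(c,p):
    q=c["world_to_cam"]@np.r_[p,1];x,y,z=q[0],-q[1],-q[2];th=np.arctan2(np.hypot(x,y),z);h=np.hypot(x,y);K=c["camera_matrix"]
    return K[0,0]*th*x/h+K[0,2],K[0,0]*th*y/h+K[1,2]
def wcloud(c):
    K=c["camera_matrix"];T=np.linalg.inv(c["world_to_cam"]);z=c["z_map"]
    v,u=np.mgrid[:z.shape[0],:z.shape[1]];a=u-K[0,2];b=v-K[1,2];r=np.hypot(a,b)+1e-9;t=np.tan(np.minimum(r/K[0,0],1.5))
    p=np.stack([a/r*t*z,-b/r*t*z,-z],-1);return p@T[:3,:3].T+T[:3,3]
E
python3 - <<'E'
from h import *
s=env.state();print(s["t"],s["eef_pos"],np.degrees(s["tcp_rot"]),s["opening"])
c=env.read_camera("wrist");np.savez("w1.npz",**c);cv2.imwrite("pics/w1.png",c["color"][:,:,::-1])
for r in env.recognise("wrist","bushing"):print(r,wray(c,*r["location"],16))
p=wcloud(c);m=(p[...,2]>10)&(p[...,2]<22)&(abs(p[...,0]-583)<50)&(abs(p[...,1]-232)<50)&(c["z_map"]>0)
q=p[m];print(m.sum(),q.min(0),q.max(0),cv2.minEnclosingCircle(q[:,:2].astype(np.float32)))
E
```

```text
3.5 [545.89101683 264.59081402 236.11755466] [-1.79975145e+02 -3.36323802e-03  9.00995082e+01] 0.842101432718028
{'location': [354.1, 220.9], 'score': 0.61} [581.99390704 231.20860194  16.        ]
1349 [564.87786446 214.15931605  10.0366691 ] [611.19470258 260.80333286  18.17551092] ((588.6888427734375, 237.34603881835938), 24.102277755737305)
```

View pics/w1.png

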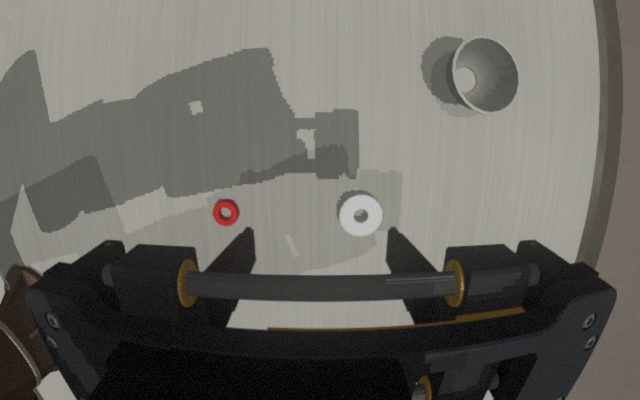

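Bushing at (360,214) px, centre (588.5, 237). Descend and grip.

jog_arm(motion=[[0, 0, 0, -14, 21, 15, 80], [0, 0, 0, -13.5, 21.5, 30, 80], [0, 0, 0, 0, 0, 40, 80], [0, 0, 0, 0, 0, 40, 80], [0, 0, 0, 0, 0, 20, 80], [0, 0, 0, 0, 0, 9, 80], [0, 0, 0, 0, 0, 0, 80], [0, 0, 0, 0, 0, 0, 60], [0, 0, 0, 0, 0, 0, 40], [0, 0, 0, 0, 0, 0, 40]])

```text
t: 4.85
eef_pos: [588.9, 237.3, 82.9]
tcp_rot: [3.141, -0.0, 1.573]
ft_force: [0.4, -0.3, -0.4]
opening: 0.579
grip_force: 0.0
```

jog_arm(motion=[[0, 0, 0, 0, 0, 0, 40], [0, 0, 0, 0, 0, 0, 40], [0, 0, 0, 0, 0, -30, 40], [0, 0, 0, 0, 0, -50, 40], [0, 0, 0, 0, 0, -30, 40], [0, 0, 0, 0, 0, 0, 40]])

```text
t: 5.6
eef_pos: [589.3, 237.4, 194.4]
tcp_rot: [3.138, -0.001, 1.573]
ft_force: [-0.2, 1.0, -1.1]
opening: 0.495
grip_force: 30.0
```

jog_arm(motion=[[0, 0, 0, -50, 1, 0, 40], [0, 0, 0, -50, 1, 0, 40], [0, 0, 0, -50, 1, 0, 40], [0, 0, 0, -50, 1, 0, 40], [0, 0, 0, -50, 1, -10, 40], [0, 0, 0, -50, 0, -10, 40], [0, 0, 0, 0, 0, 0, 40], [0, 0, 0, 0, 0, 0, 40]])

```text
t: 6.6
eef_pos: [594.0, -62.6, 211.0]
tcp_rot: [-3.14, -0.001, 1.572]
ft_force: [-1.4, -0.8, -0.6]
opening: 0.49
grip_force: 30.0
```

```bash
cat > post.py <<'E'
from h import *
import sys
s=env.state();print(s["t"],s["eef_pos"],np.degrees(s["tcp_rot"]),s["opening"])
n=sys.argv[1];c=env.read_camera("wrist");np.savez(n+".npz",**c);cv2.imwrite(f"pics/{n}.png",c["color"][:,:,::-1])
for t,z in(("post_top",67),("dowel_a",47),("plunger_top",30),("lower_half",25)):
  for r in env.recognise("wrist",t)[:2]:print(t,round(r["score"],2),r["location"],wray(c,*r["location"],z)[:2])
p=wcloud(c);z=p[...,2];near=(c["z_map"]>0)&(abs(p[...,0]-594)<110)&(abs(p[...,1]-12)<80)
for nm,cx,cy,lo,hi in(("post",594,12,60,72),("d1",526,14,43,52),("d2",662,10,43,52)):
  q=p[near&(abs(p[...,0]-cx)<30)&(abs(p[...,1]-cy)<30)&(z>lo)&(z<hi)]
  if len(q):print(nm,len(q),(q.min(0)+q.max(0))[:2]/2,q.mean(0))
m=near&(z>21)&(z<28);print(m.sum(),cv2.minAreaRect(p[m][:,:2].astype(np.float32)))
E
python3 post.py w2
```

```text
6.6 [593.96988694 -62.60623168 210.99625008] [-1.79894014e+02 -3.94380171e-02  9.00962310e+01] 0.4901947357403957
post_top 0.94 [320.0, 112.8] [593.2777534   16.05718892]
dowel_a 0.98 [322.1, 113.7] [594.92913218  15.64241138]
plunger_top 0.62 [323.0, 112.5] [595.76759896  16.93434803]
lower_half 0.7 [321.2, 113.7] [594.20288544  15.93642967]
post 134 [594.80044285  17.97902352] [594.74429828  17.70242618  64.57917147]
d1 53 [527.32514761  20.33080344] [527.70812474  20.61436211  45.40421066]
d2 49 [662.24308486  15.07481113] [662.03246797  14.91110675  45.67534102]
19135 ((594.4678955078125, 18.118240356445312), (100.85918426513672, 170.45457458496094), 87.63681030273438)
```

View pics/w2.png

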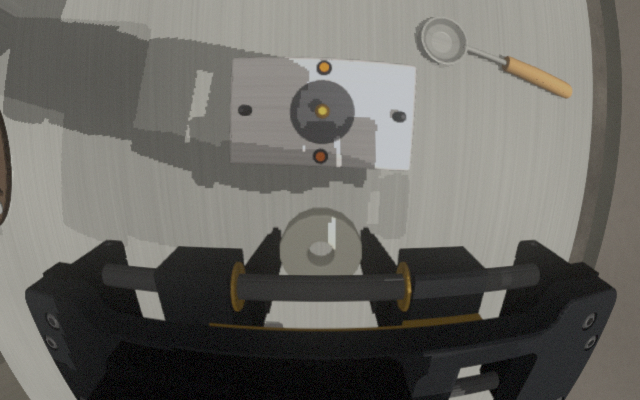

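Lower half seen plainly: post (322,111), dowels (245,110),(399,116); ring held at (321,245). Checking where the ring sits in the grip.

```bash
python3 - <<'E'
from h import *
c=np.load("w2.npz");p=wcloud(c);z=c["z_map"]
v,u=np.mgrid[:400,:640]
m=(u>285)&(u<358)&(v>205)&(v<276)&(p[...,2]>138)&(p[...,2]<150)
q=p[m];print(m.sum(),q.mean(0),q.min(0),q.max(0),cv2.minEnclosingCircle(q[:,:2].astype(np.float32)))
print(wray(c,321,247,144.5))
E
```

```text
3745 [594.35707037 -57.26011075 144.12279064] [573.8102693  -76.45425    138.03330467] [615.19601615 -38.474433   146.75075359] ((593.9542846679688, -61.904136657714844), 23.8080997467041)
[594.22584722 -58.2963869  144.5       ]
```

jog_arm(motion=[[0, 0, 0, 30, 0.4, 0, 40], [0, 0, 0, 30, 0.4, 10, 40], [0, 0, 0, 20.5, 0, 20, 40], [0, 0, 0, 0, 0, 20, 40], [0, 0, 0, 0, 0, 8, 40], [0, 0, 0, 0, 0, 8, 40], [0, 0, 0, 0, 0, 5, 40], [0, 0, 0, 0, 0, 5, 40], [0, 0, 0, 0, 0, 0, 40]])

```text
t: 7.98
eef_pos: [595.0, 17.6, 136.1]
tcp_rot: [-3.141, -0.0, 1.573]
ft_force: [-0.9, 0.8, 0.1]
opening: 0.494
grip_force: 30.0
```

Nearly no force: it is on the post. Continue down.

jog_arm(motion=[[0, 0, 0, 0, 0, 6, 40], [0, 0, 0, 0, 0, 6, 40], [0, 0, 0, 0, 0, 6, 40], [0, 0, 0, 0, 0, 5, 40], [0, 0, 0, 0, 0, 3, 40], [0, 0, 0, 0, 0, 1, 40], [0, 0, 0, 0, 0, 0, 40]])

```text
t: 8.85
eef_pos: [595.0, 17.7, 109.3]
tcp_rot: [3.141, -0.0, 1.573]
ft_force: [1.1, -0.6, -0.9]
opening: 0.49
grip_force: 30.0
```

jog_arm(motion=[[0, 0, 0, 0, 0, 1, 40], [0, 0, 0, 0, 0, 1, 40], [0, 0, 0, 0, 0, 0, 40]])

```text
t: 9.22
eef_pos: [595.1, 17.7, 107.6]
tcp_rot: [3.141, -0.0, 1.573]
ft_force: [-0.4, 0.1, 4.5]
opening: 0.494
grip_force: 30.0
```

jog_arm(motion=[[0, 0, 0, 0, 0, 0, 65], [0, 0, 0, 0, 0, 0, 65], [0, 0, 0, 0, 0, 0, 65], [0, 0, 0, 0, 0, -30, 65], [0, 0, 0, 0, 0, -40, 65], [0, 0, 0, 30, -20, -30, 65], [0, 0, 0, 45, -34, 0, 60], [0, 0, 0, 45, -34, 0, 60], [0, 0, 0, 45, -34, 0, 60], [0, 0, 0, 45, -34, 0, 60]])

```text
t: 10.48
eef_pos: [437.4, 228.5, 207.3]
tcp_rot: [3.141, -0.0, 1.573]
ft_force: [0.7, 0.2, -0.2]
opening: 0.632
grip_force: 0.0
```

jog_arm(motion=[[0, 0, 0, 0, 0, 0, 60], [0, 0, 0, 0, 0, 0, 60]])

```text
t: 10.72
eef_pos: [438.8, 227.4, 207.4]
tcp_rot: [3.141, -0.0, 1.574]
ft_force: [-0.5, 0.2, -0.9]
opening: 0.629
grip_force: 0.0
```

```bash
python3 - <<'E'
from h import *
s=env.state();print(s["t"],s["eef_pos"],s["opening"])
c=env.read_camera("wrist");np.savez("w3.npz",**c);cv2.imwrite("pics/w3.png",c["color"][:,:,::-1])
for r in env.recognise("wrist","collar"):print(r,wray(c,*r["location"],12))
col=c["color"].astype(int)
p=wcloud(c);m=(p[...,2]>8)&(p[...,2]<18)&(abs(p[...,0]-437)<40)&(abs(p[...,1]-238)<40)&(col[...,0]>2*col[...,1])
q=p[m];print(m.sum(),q.min(0),q.max(0),cv2.minEnclosingCircle(q[:,:2].astype(np.float32)))
E
```

```text
10.725 [438.82689192 227.37131662 207.35748869] 0.6288117664298756
{'location': [318.2, 193.2], 'score': 0.91} [436.81972    230.59737486  12.        ]
491 [425.13978614 223.71745207   8.04811876] [452.87857009 251.73953239  14.33058953] ((438.7677917480469, 237.78302001953125), 14.321078300476074)
```

jog_arm(motion=[[0, 0, 0, 10.4, 0, 20, 60], [0, 0, 0, 0, 0, 40, 60], [0, 0, 0, 0, 0, 40, 60], [0, 0, 0, 0, 0, 20, 60], [0, 0, 0, 0, 0, 6, 60], [0, 0, 0, 0, 0, 0, 40], [0, 0, 0, 0, 0, 0, 20], [0, 0, 0, 0, 0, 0, 20], [0, 0, 0, 0, 0, 0, 20], [0, 0, 0, 0, 0, 0, 20]])

```text
t: 12.08
eef_pos: [438.7, 237.8, 81.8]
tcp_rot: [3.141, -0.0, 1.573]
ft_force: [-0.9, -0.5, 5.9]
opening: 0.305
grip_force: 30.0
```

jog_arm(motion=[[0, 0, 0, 0, 0, -20, 20], [0, 0, 0, 0, 0, -50, 20], [0, 0, 0, -35, 20, -50, 20], [0, 0, 0, -45, 27, -10, 20], [0, 0, 0, -45, 27, 0, 20], [0, 0, 0, -45, 27, 0, 20], [0, 0, 0, -45, 27, 0, 20], [0, 0, 0, -45, 27, 0, 20], [0, 0, 0, -40, 1, 0, 20], [0, 0, 0, 0, 0, 0, 20]])

```text
t: 13.32
eef_pos: [594.6, -63.2, 209.6]
tcp_rot: [-3.141, -0.0, 1.57]
ft_force: [-0.4, 0.7, -0.5]
opening: 0.306
grip_force: 30.0
```

jog_arm(motion=[[0, 0, 0, 0, 0, 0, 20]])

```text
t: 13.45
eef_pos: [594.4, -60.5, 209.8]
tcp_rot: [-3.141, -0.0, 1.573]
ft_force: [0.5, 0.2, -0.0]
opening: 0.302
grip_force: 30.0
```

```bash
python3 post.py w4; python3 - <<'E'
from h import *
c=np.load("w4.npz");p=wcloud(c);col=c["color"].astype(int);s=env.state()["eef_pos"]
m=(col[...,0]>2*col[...,1])&(np.hypot(p[...,0]-s[0],p[...,1]-s[1])<30)&(p[...,2]>s[2]-78)
q=p[m];print("collar",m.sum(),q.min(0),q.max(0),cv2.minEnclosingCircle(q[:,:2].astype(np.float32)))
m=(np.hypot(p[...,0]-595,p[...,1]-18)<30)&(np.hypot(p[...,0]-595,p[...,1]-18)>9);print("bushing top z",np.median(p[m][:,2]))
E
```

```text
13.45 [594.36274907 -60.45616459 209.82659567] [-1.79976612e+02 -2.06601913e-02  9.01189790e+01] 0.302232026990886
dowel_a 0.56 [323.1, 114.9] [596.36418303  16.76746087]
plunger_top 0.71 [325.6, 115.0] [598.67276704  16.84776695]
lower_half 0.95 [323.0, 115.8] [596.45465444  16.16521437]
post 131 [594.64103073  17.73925875] [594.75499385  17.66278637  64.88547368]
d1 42 [527.48038866  20.29260939] [527.65375177  20.52917852  45.64858923]
d2 50 [662.58669897  15.13324746] [662.00697423  15.09767263  45.88124617]
17026 ((594.6953125, 17.850025177001953), (100.857666015625, 170.9252166748047), 87.72796630859375)
collar 2415 [573.22641968 -74.79646027 132.02645744] [615.68442336 -31.94541842 264.12820772] ((593.7186889648438, -51.207435607910156), 23.665019989013672)
bushing top z 40.5158072659857
```

View pics/w4.png

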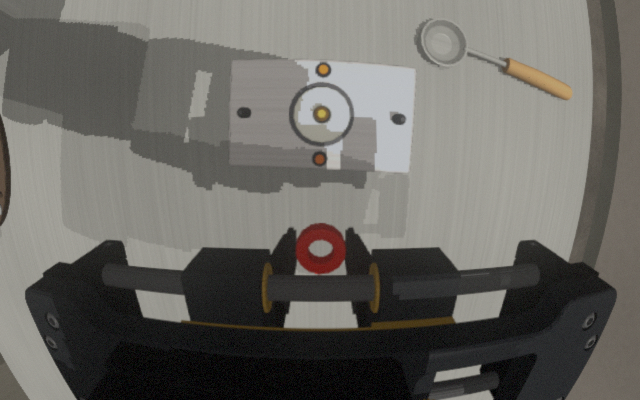

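Bushing is home round the post at (322,114); collar held at (320,248).

```bash
python3 - <<'E'
from h import *
c=np.load("w4.npz");p=wcloud(c);col=c["color"].astype(int);s=env.state()["eef_pos"]
m=(col[...,0]>2*col[...,1])&(np.hypot(p[...,0]-s[0],p[...,1]-s[1])<30)&(p[...,2]>136)&(p[...,2]<146)
q=p[m];print("collar",m.sum(),q.mean(0),q.min(0),q.max(0),cv2.minEnclosingCircle(q[:,:2].astype(np.float32)),wray(c,320.5,222,140))
E
```

```text
collar 1384 [594.34640589 -59.63531654 139.62965875] [579.98726499 -74.79646027 136.12017864] [608.79618072 -46.00861685 141.87436866] ((594.0670776367188, -60.6439323425293), 14.914152145385742) [594.41548639 -42.44660153 140.        ]
```

jog_arm(motion=[[0, 0, 0, 30, 0.5, 0, 20], [0, 0, 0, 30, 0, 10, 20], [0, 0, 0, 18.2, 0, 20, 20], [0, 0, 0, 0, 0, 20, 20], [0, 0, 0, 0, 0, 8, 20], [0, 0, 0, 0, 0, 8, 20], [0, 0, 0, 0, 0, 6, 20], [0, 0, 0, 0, 0, 5, 20], [0, 0, 0, 0, 0, 0, 20]])

```text
t: 14.82
eef_pos: [594.9, 17.1, 132.7]
tcp_rot: [-3.141, -0.0, 1.573]
ft_force: [0.4, 1.2, -0.3]
opening: 0.306
grip_force: 30.0
```

jog_arm(motion=[[0, 0, 0, 0, 0, 4, 20], [0, 0, 0, 0, 0, 3, 20], [0, 0, 0, 0, 0, 2, 20], [0, 0, 0, 0, 0, 1, 20], [0, 0, 0, 0, 0, 0, 20]])

```text
t: 15.45
eef_pos: [595.0, 17.2, 122.9]
tcp_rot: [3.142, -0.0, 1.573]
ft_force: [-0.3, -0.4, -0.1]
opening: 0.303
grip_force: 30.0
```

jog_arm(motion=[[0, 0, 0, 0, 0, 0.8, 20], [0, 0, 0, 0, 0, 0.4, 20], [0, 0, 0, 0, 0, 0, 20]])

```text
t: 15.82
eef_pos: [595.0, 17.2, 122.7]
tcp_rot: [3.141, 0.0, 1.573]
ft_force: [-4.3, 0.4, 12.9]
opening: 0.302
grip_force: 30.0
```

jog_arm(motion=[[0, 0, 0, 0, 0, 0, 45], [0, 0, 0, 0, 0, 0, 45], [0, 0, 0, 0, 0, 0, 45], [0, 0, 0, 0, 0, -35, 45], [0, 0, 0, 0, 0, -50, 45], [0, 0, 0, -30, -20, -35, 50], [0, 0, 0, -45, -29, 0, 50], [0, 0, 0, -45, -29, 0, 50], [0, 0, 0, -45, -29, 0, 50], [0, 0, 0, -45, -29, 0, 50]])

```text
t: 17.08
eef_pos: [458.4, -194.3, 241.7]
tcp_rot: [3.141, 0.0, 1.573]
ft_force: [0.2, -1.3, 0.0]
opening: 0.525
grip_force: 0.0
```

jog_arm(motion=[[0, 0, 0, -45, -29, 0, 50], [0, 0, 0, -45, -29, 0, 50], [0, 0, 10.5, 0, 0, 0, 50], [0, 0, 10.5, 0, 0, 0, 50], [0, 0, 10.5, 0, 0, 0, 50], [0, 0, 10.5, 0, 0, 0, 50], [0, 0, 10.5, 0, 0, 0, 50], [0, 0, 10.5, 0, 0, 0, 50], [0, 0, 10.5, 0, 0, 0, 50], [0, 0, 10.5, 0, 0, 0, 50]])

```text
t: 18.32
eef_pos: [401.6, -283.2, 241.6]
tcp_rot: [-3.141, 0.0, 0.101]
ft_force: [-0.1, 0.4, -0.4]
opening: 0.53
grip_force: 0.0
```

jog_arm(motion=[[0, 0, 0, 0, 0, 0, 50], [0, 0, 0, 0, 0, 0, 50]])

```text
t: 18.58
eef_pos: [401.6, -283.2, 241.6]
tcp_rot: [-3.141, 0.0, 0.111]
ft_force: [0.3, -0.2, -0.7]
opening: 0.525
grip_force: 0.0
```

```bash
python3 - <<'E'
from h import *
s=env.state();print(s["t"],s["eef_pos"],np.degrees(s["tcp_rot"]),s["opening"],s["joints"])
c=env.read_camera("wrist");np.savez("w5.npz",**c);cv2.imwrite("pics/w5.png",c["color"][:,:,::-1])
for t,z in(("cover_grip",90),("cover_half",90)):
  for r in env.recognise("wrist",t)[:1]:print(t,r,wray(c,*r["location"],z))
p=wcloud(c);n=(c["z_map"]>0)&(abs(p[...,0]-480)<130)&(abs(p[...,1]+287)<110)
for lo,hi in((85,95),(54,62),(8,15)):
  m=n&(p[...,2]>lo)&(p[...,2]<hi);print(lo,m.sum(),cv2.minAreaRect(p[m][:,:2].astype(np.float32)))
E
```

```text
18.575 [ 401.63391363 -283.20249995  241.60563716] [-1.79992419e+02  2.04872873e-03  6.36558978e+00] 0.5251697826754338 [-7.48682401e-01  3.68993246e-01  1.93878787e+00  8.00189041e-05
  8.33935133e-01  7.10959654e-01]
cover_grip {'location': [326.3, 127.2], 'score': 0.75} [ 468.55146148 -279.87456606   90.        ]
cover_half {'location': [329.2, 126.0], 'score': 0.84} [ 469.75309506 -282.01905201   90.        ]
85 2141 ((467.34271240234375, -282.7502746582031), (68.9969482421875, 20.332393646240234), 5.75369930267334)
54 2784 ((466.3594055175781, -282.5093688964844), (66.81578063964844, 68.69019317626953), 2.6824557781219482)
8 10028 ((466.99603271484375, -282.7559509277344), (171.08653259277344, 101.031005859375), 5.050382614135742)
```

View pics/w5.png

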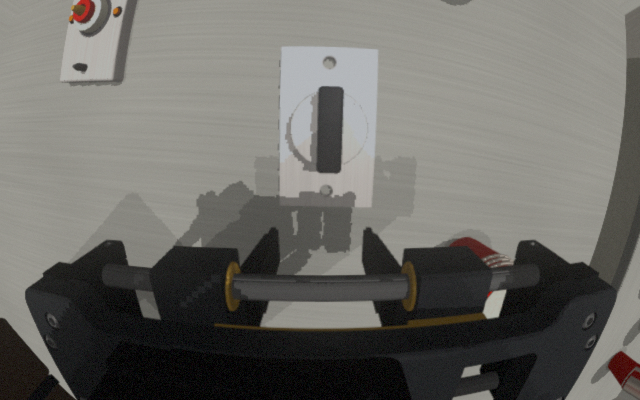

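Cover grip bar at (330,130), collar seen home on the post in the corner. Align and grip.

jog_arm(motion=[[0, 0, 1, 0, 0, 0, 50], [0, 0, 0, 32.7, 2.8, 0, 50], [0, 0, 0, 32.7, 2.8, 10, 50], [0, 0, 0, 0, 0, 35, 50], [0, 0, 0, 0, 0, 35, 50], [0, 0, 0, 0, 0, 18, 50], [0, 0, 0, 0, 0, 5, 50], [0, 0, 0, 0, 0, 0, 30], [0, 0, 0, 0, 0, 0, 10], [0, 0, 0, 0, 0, 0, 10]])

```text
t: 19.98
eef_pos: [467.5, -283.1, 139.4]
tcp_rot: [3.141, -0.001, 0.09]
ft_force: [-0.6, -0.1, 0.2]
opening: 0.265
grip_force: 0.0
```

jog_arm(motion=[[0, 0, 0, 0, 0, 0, 10], [0, 0, 0, 0, 0, 0, 10], [0, 0, 0, 0, 0, 0, 10]])

```text
t: 20.35
eef_pos: [467.4, -283.1, 139.2]
tcp_rot: [3.141, -0.001, 0.09]
ft_force: [-1.2, -1.5, 6.5]
opening: 0.209
grip_force: 30.0
```

jog_arm(motion=[[0, 0, 0, 0, 0, -15, 10], [0, 0, 0, 0, 0, -30, 10], [0, 0, 0, 0, 0, -40, 10], [0, 0, 4, 0, 0, -26, 10], [0, 0, 3.5, 0, 0, 0, 10], [0, 0, 0, -1, -30, 0, 10], [0, 0, 0, -1, -40, 0, 10], [0, 0, 0, -2, -45, 0, 10], [0, 0, 0, -2, -45, 0, 10], [0, 0, 0, -2, -45, 0, 10]])

```text
t: 21.6
eef_pos: [467.3, -76.3, 250.2]
tcp_rot: [-3.141, 0.0, -0.042]
ft_force: [1.0, -0.6, -4.4]
opening: 0.202
grip_force: 30.0
```

jog_arm(motion=[[0, 0, 0, -1, -45, 0, 10], [0, 0, 0, 0, -35, 0, 10], [0, 0, 0, 0, -16, 0, 10], [0, 0, 0, 0, 0, 0, 10], [0, 0, 0, 0, 0, 0, 10]])

```text
t: 22.22
eef_pos: [470.8, 17.4, 249.8]
tcp_rot: [3.142, 0.0, -0.042]
ft_force: [0.4, -0.5, -5.1]
opening: 0.211
grip_force: 30.0
```

```bash
python3 post.py w6; python3 - <<'E'
from h import *
c=np.load("w6.npz");p=wcloud(c);s=env.state();e=s["eef_pos"]
m=(c["z_map"]>0)&(p[...,2]>e[2]-131)&(p[...,2]<e[2]-123)&(abs(p[...,1]-e[1])<70)&(p[...,0]>e[0]);q=p[m]
print("flange",m.sum(),cv2.minAreaRect(q[:,:2].astype(np.float32)),q.min(0),q.max(0),s["ft_force"])
E
```

```text
22.225 [470.76876111  17.40461446 249.75337151] [ 1.79995222e+02  2.69041783e-03 -2.39992581e+00] 0.21063229951658075
post_top 0.56 [317.5, 42.4] [613.30332397  14.48822916]
dowel_a 0.62 [316.2, 40.3] [620.43031843  15.60556709]
dowel_a 0.54 [620.5, 38.6] [ 682.65244792 -413.59425176]
plunger_top 0.83 [319.1, 45.7] [618.86139829  13.01171568]
lower_half 0.81 [315.7, 43.2] [622.90132259  16.30358538]
post 96 [595.39412795  17.9674221 ] [594.28110807  17.83442123  64.43722938]
d1 4 [529.44537453  19.63653608] [529.41918194  19.40870698  44.13361813]
d2 32 [661.37198241  15.6007263 ] [661.43427148  15.58838495  45.48808708]
8266 ((600.7673950195312, 18.10814666748047), (100.7673110961914, 146.7953643798828), 87.34774780273438)
flange 11755 ((512.1090087890625, 16.081100463867188), (100.79750061035156, 85.99884796142578), 87.91142272949219) [470.78305212 -35.82078569 118.87011389] [556.59624131  67.75697026 126.61503675] [-0.30821083  0.30595825 -3.67786739]
```

View pics/w6.png

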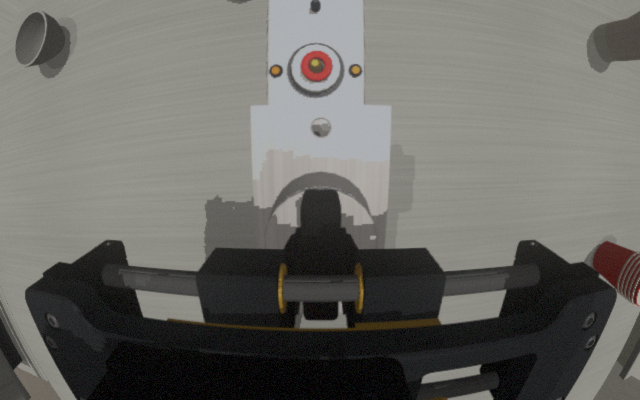

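```bash
python3 - <<'E'
from h import *
c=np.load("w6.npz");g=cv2.cvtColor(c["color"],cv2.COLOR_RGB2GRAY);p=wcloud(c)
z=p[...,2];v,u=np.mgrid[:400,:640]
m=(u>300)&(u<342)&(v>108)&(v<146)&(z<117);print(m.sum(),u[m].mean(),v[m].mean(),u[m].min(),u[m].max(),v[m].min(),v[m].max())
print(wray(c,(u[m].min()+u[m].max())/2,(v[m].min()+v[m].max())/2,122.5))
# left/right flange edges
k=(z>118)&(z<127)&(p[...,0]>480)
for x in (490,510,530,550):
    q=p[k&(abs(p[...,0]-x)<3)];print(x,q[:,1].min(),q[:,1].max(),(q[:,1].min()+q[:,1].max())/2)
E
```

```text
248 320.28225806451616 127.22983870967742 312 329 119 135
[538.41963525  14.97678094 122.5       ]
490 -32.485076830001056 66.83849532130834 17.176709245653644
510 -33.92504376109724 65.7106775254392 15.892816882170976
530 -34.920485560929855 65.69443764281091 15.386976040940528
550 -35.820785690067936 64.15732767296953 14.168270991450797
```

jog_arm(motion=[[0, 0, 0, 25, -1, 0, 10], [0, 0, 0, 35, -1.5, 0, 10], [0, 0, 0, 40, -1.8, 0, 10], [0, 0, 0, 24.5, -1, 0, 10], [0, 0, 0, 0, 0, 15, 10], [0, 0, 0, 0, 0, 25, 10], [0, 0, 0, 0, 0, 15, 10], [0, 0, 0, 0, 0, 3, 10], [0, 0, 0, 0, 0, 0, 10]])

```text
t: 23.6
eef_pos: [595.4, 18.3, 192.0]
tcp_rot: [-3.142, -0.0, -0.041]
ft_force: [0.2, 0.5, -4.4]
opening: 0.205
grip_force: 30.0
```

```bash
python3 post.py w7 | head -1; python3 - <<'E'
from h import *
go((595.2,17.75),186)
E
```

```text
23.6 [595.41109908  18.25456433 191.98616834] [-1.79995685e+02 -1.89007098e-02 -2.37477418e+00] 0.20465602903980748
tool shift xy [-0.3  0.6] z 6.3 yawnow -2.4
```

jog_arm(motion=[[0, 0, 0, -0.3, 0.6, 0, 10], [0, 0, 0, 0, 0, 4, 10], [0, 0, 0, 0, 0, 4, 10], [0, 0, 0, 0, 0, 3, 10], [0, 0, 0, 0, 0, 2, 10], [0, 0, 0, 0, 0, 0, 10]])

```text
t: 24.6
eef_pos: [595.0, 17.7, 178.5]
tcp_rot: [-3.142, 0.0, -0.041]
ft_force: [-0.4, -0.4, -4.8]
opening: 0.209
grip_force: 30.0
```

jog_arm(motion=[[0, 0, 0, 0, 0, 3, 10], [0, 0, 0, 0, 0, 3, 10], [0, 0, 0, 0, 0, 2, 10], [0, 0, 0, 0, 0, 1, 10], [0, 0, 0, 0, 0, 0, 10]])

```text
t: 25.22
eef_pos: [595.0, 17.7, 169.6]
tcp_rot: [-3.142, 0.0, -0.041]
ft_force: [0.1, -0.1, -4.6]
opening: 0.206
grip_force: 30.0
```

jog_arm(motion=[[0, 0, 0, 0, 0, 1.5, 10], [0, 0, 0, 0, 0, 1, 10], [0, 0, 0, 0, 0, 1, 10], [0, 0, 0, 0, 0, 1, 10], [0, 0, 0, 0, 0, 0, 10]])

```text
t: 25.85
eef_pos: [595.2, 17.7, 165.9]
tcp_rot: [-3.142, -0.001, -0.041]
ft_force: [-3.0, -0.3, 8.3]
opening: 0.207
grip_force: 30.0
```

jog_arm(motion=[[0, 0, 0, 0, 0, 1, 10], [0, 0, 0, 0, 0, 0.8, 10], [0, 0, 0, 0, 0, 0.5, 10], [0, 0, 0, 0, 0, 0, 10]])

```text
t: 26.35
eef_pos: [595.2, 17.7, 164.2]
tcp_rot: [-3.142, -0.001, -0.041]
ft_force: [-4.1, 0.5, 13.4]
opening: 0.21
grip_force: 30.0
```

jog_arm(motion=[[0, 0, 0, 0, 0, 0.3, 10], [0, 0, 0, 0, 0, 0.3, 10], [0, 0, 0, 0, 0, 0, 10], [0, 0, 0, 0, 0, 0, 10]])

```text
t: 26.85
eef_pos: [595.2, 17.7, 164.2]
tcp_rot: [3.142, -0.002, -0.041]
ft_force: [-6.4, 0.1, 20.4]
opening: 0.207
grip_force: 30.0
```

Force rises with no further travel: flush. Quick check of flange height and slip.

```bash
python3 - <<'E'
from h import *
c=env.read_camera("wrist");p=wcloud(c);s=env.state();e=s["eef_pos"]
m=(c["z_map"]>0)&(abs(p[...,2]-37)<8)&(np.hypot(p[...,0]-e[0],p[...,1]-e[1])>40)&(abs(p[...,0]-e[0])<80)&(abs(p[...,1]-e[1])<45)
print(m.sum(),np.median(p[m][:,2]),np.percentile(p[m][:,2],[5,95]),s["ft_force"])
q=p[m];A=np.c_[q[:,:2]-e[:2],np.ones(len(q))];print(np.linalg.lstsq(A,q[:,2],rcond=None)[0])
c=env.read_camera("side");cv2.imwrite("pics/s9.png",cv2.resize(c["color"][150:300,220:440,::-1],(792,540),interpolation=cv2.INTER_CUBIC))
E
```

```text
9046 37.14820308983619 [36.02015677 38.33729068] [-6.89199734  0.21143983 19.16174439]
[ 1.30805557e-03 -1.05841141e-04  3.71236423e+01]
```

View pics/s9.png

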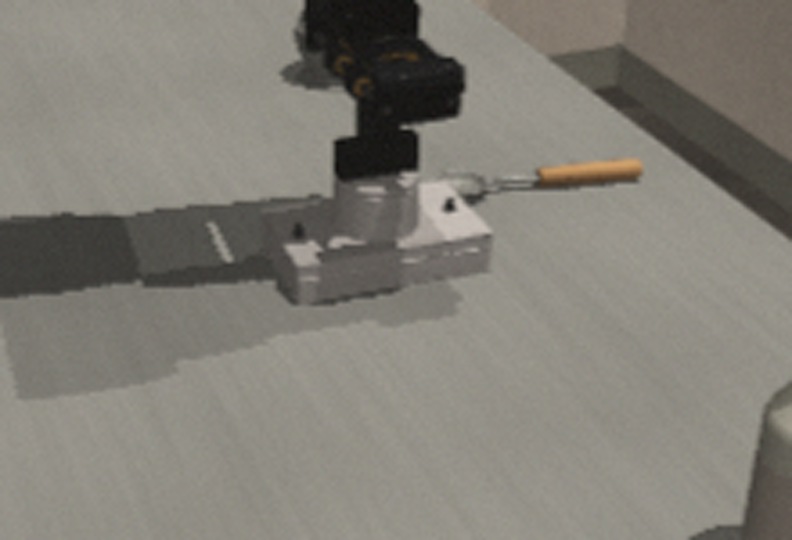

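The side view shows both dowels through the cover (298,232) and (448,205), the halves flush, and the spoon untouched. The flange top is level at 37.1 mm.

```bash
python3 -c "
from cell import env
print(env.job_done())"
```

```text
the job is handed in; nothing more can be done
None
```

The pump is back together and handed in: the bushing and then the collar are home on the post, and the gripper is still holding the cover flush over the dowels with about 20 N of push (about 13 N needed), after roughly 27 s of the 72 s allowed.

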